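Tilt out a tube bin and rake its tubes into a tray

ROBOT

A 7-joint arm with a two-finger parallel gripper is mounted at the origin on the work surface. World frame = base frame: x ahead of the robot, y to its left, z up, the work surface at z = 0. Lengths are in mm, angles in rad, forces in N, time in s.
With the tool pointing down it reaches from about 350 to 900 mm from the base axis. Payload 8.1 kg.
Tool frame: the origin (TCP) lies midway between the tips of the shut fingers; the grasp point (between the pads) lies 19 mm behind it (manip.pinch_z is the z of the grasp point in the tool frame, in mm); z points along the fingers, y is the line along which they close (so a half turn about z gives the same grasp; the last joint's range is limited). The gripper opens to 92 mm and grips with 3 to 60 N. Pads are 19 mm wide; open, the fingers measure 130 mm over their backs; the gripper's body (75 mm by 190 mm) begins 47 mm behind the grasp point.
Start: joints at [0.998, 0.434, 0.025, 1.573, -0.012, 1.134, -0.075], TCP at [282.923, -557.312, 226.742] pointing down, gripper open.
Joint ranges: [-2.62, 2.62], [-0.44, 2.09], [-1.27, 1.32], [0.08, 2.57], [-1.32, 4.46], [0.12, 2], [-2.74, 2.74]. Speed limits (rad/s): [2.22, 2.22, 3.01, 3.01, 3.14, 3.14, 3.14].

INTERFACE

Orientations are given as a 3x3 rotation matrix whose columns are the frame's x, y, z axes.
In Python, from bench import manip, fingers, inverse_kinematics, grab_frame, calibration, order, monitor gives the robot as it stands. Calls block until the motion is done:
- manip.move_ptp(position, orientation): joint-space move of the TCP to a pose.
- manip.move_straight(position, rot=None, v=150): straight line of the TCP; rot=None keeps the orientation; v is the mean speed in mm/s.
- manip.move_j(angles): joint-space move.
- fingers.set_gripper(opening): opening from 0.0 (shut) to 1.0 (fully open); the grip force is fixed at half the most; returns when the fingers have stopped.
- manip.hold(seconds).
- inverse_kinematics(position, orientation): joint angles nearest the present ones, or None.
- grab_frame(name): name is "scene" or "top" or "wrist"; returns (picture, depth): 480x640x3 uint8, red, green, blue; 480x640 float32, mm along the optical axis (not along the pixel's ray), 0 where there is no reading.
- calibration(name): a dict with "mtx" (3x3 intrinsics, pixels), "D" ([k1, k2, p1, p2, k3] as OpenCV has them; the pictures are not rectified), "R" (3x3) and "t" (3): a world point X has camera coordinates R X + t; the wrist camera has in their place "hand_eye" (4x4, takes a point from camera to tool coordinates, whose origin is the TCP and whose axes are the flange's). Camera axes: x right, y down, z forward; pixel columns grow to the right and rows downward; lengths in mm; the calibration is good to about 2 mm. A picture is of the moment at which its call begins: read the wrist's pose just before it. calibration takes no time and is no camera call.
A pose or a line that the arm cannot do raises manip.PlanningError and nothing moves.
- order.hand_in(): hands the job in; it is judged then, once.
Readings, each from a call of its own:
- monitor.get_time_s(): time.
- monitor.get_qpos(): joint angles.
- monitor.get_qvel(): joint speeds.
- monitor.get_effort(): joint torques, N m.
- monitor.get_tcp_pos(): TCP position.
- monitor.get_orientation(): TCP orientation.
- monitor.get_ft_force(): force on the tool from outside, world axes, zero at the start.
- monitor.get_torque(): the same for the moment, N m.
- monitor.get_width(): opening from 0.0 (shut) to 1.0 (fully open).
- monitor.get_grasp_force(): force on a finger pad.
Only numpy, scipy, OpenCV 4.12 (cv2) and the standard library are available. Lean on these libraries where they do the work, as an engineer would, in place of code of your own. Each camera call takes 0.05 s, during which the arm holds its last target. There are 200 camera calls.

TASK

Swing the tilt-out bin of the grey bench rack fully forward until it rests on its stop, rake all three tubes out over its front lip so that they lie in the blue tray in front of it, then push the empty bin fully home into the rack. Leave the jar, the vial rack and the tip box standing where they are.

Things in the scene. Friction and masses are not known exactly. Their poses are not given: they have to be found in the camera images.
- rack: Fixed grey bench rack, 170 mm wide, with one tilt-out bin. Origin on the bench below the middle of the bin's hinge; x points from its front into the rack (away from the robot), y left, z up. 8 mm side walls (at y -81 and +81 mm) and hood span x 45 to 150 mm. Solid plinth below the bin: x -15 to 150 mm, top at z 66 mm. With the bin out, the space between plinth and hood is empty.
- hood_edge (a point): Middle of the front upper edge of the clear plastic hood board over the rack, at rack x 45 mm, z 183 mm. The board is 8 mm thick (underside at 175 mm) and reaches back to x 150 mm; two stock boxes are fixed on it behind x 99 mm, up to 240 mm above the bench.
- hinge (a point): Middle of the bin's hinge line, 75 mm above the bench, at rack x 0, y 0: the inner bottom edge of the bin's front panel. The hinge axis is the rack's y axis.
- bin (a joint): Bin's hinge angle, rad: 0 home (front panel upright, floor level), growing as the panel's top swings forward and down to the robot; stop at 1.48 (the panel then rises 5 degrees from hinge to lip). Hinge friction 0.04 N m, bin 0.25 kg: it tips home by itself from small angles and onto the stop from large ones (beyond about 0.8 with the tubes in), and stays there.
- lip (a point): Middle of the top edge (lip) of the bin's front panel, at its inner face, 135 mm from the hinge; moves with the bin. The panel is 5 mm thick, 134 mm wide. At home its lip stands 27 mm higher than the hood and 45 mm in front of it: a fingertip can hook behind it from above. On the stop it is 134 mm in front of the hinge, 87 mm above the bench.
- bin_floor (a point): Middle of the rear edge of the bin's floor, 54 mm from the hinge; moves with the bin. Bin 126 mm wide inside. The floor is two strips 18 mm wide at the sides, with 18 mm rear upstands; the middle 90 mm of floor and back is open, so with the bin out a finger leaning in under the hood gets behind the tubes. Side cheeks: 26 mm deep along the panel, 30 mm high along the floor.
- tube0: Screw-cap plastic lab tube, 26 mm diameter, 115 mm long, 20 to 50 g, white with a green cap of the same diameter, conical at the other end. Origin at its middle, on its axis; y axis along the tube towards the cap. All three tubes are alike. They start lying across the bin, two on its floor and one on top of them; smooth, they slide and roll easily. Once the bin is out, one may still lie on the other two: rake it first.
- tube1: As tube0.
- tube2: As tube0.
- tray: Loose blue open tray standing on the bench in front of the rack, outside 180 x 200 x 45 mm (x, y, height), walls and floor 5 mm, 0.6 kg. Origin under its centre, x axis pointing roughly to the rack. It already stands under where the lip comes.
- jar: Bystander: loose screw jar, 56 mm diameter, 85 mm high, beside the rack. Origin at the centre of its underside.
- vialrack: Bystander: loose small clear rack with vials, 70 x 100 x 75 mm, beside the rack. Origin at the centre of its underside.
- tipbox: Bystander: loose open clear divided box, 85 x 120 x 50 mm, left of the tray. Origin at the centre of its underside.
Things that resemble listed ones, but are neither listed nor needed, are in the scene too. There is more than one size of the rack; the job needs the middle-sized.

How it is judged:
By the outcome, as a careful person would: the job done as asked, in the order asked, and still so for the second after the job is handed in, with the robot touching nothing.
It also fails if it takes over 72 s, if anything falls off the work surface, if the arm or the gripper's body presses on something with over 40 N, if the wrist force passes 120 N, or if a joint passes its speed limit or range.

## Working session

There is one attempt and no reset: what is moved stays moved. The work goes in short steps, each a Python script; the robot and the scene stay as the last script left them, time stands still between calls to the robot, and variables do not carry over. Pictures are saved under pics/ and viewed, at most 10 in all, crops included, and the job is handed in when it is done.

```bash
ls; mkdir -p pics
python3 - <<'E'
from bench import *
import cv2,numpy as np
for n in("scene","top"):
    p,d=grab_frame(n);cv2.imwrite(f"pics/{n}0.png",p[:,:,::-1]);np.save(f"pics/{n}0.npy",d)
    c=calibration(n);print(n,c["mtx"],c["D"],c["R"],c["t"])
print(calibration("wrist"),manip.pinch_z,monitor.get_orientation(),monitor.get_time_s())
E
```

```text
pics
scene [[475.01591349   0.         316.37852873]
 [  0.         475.01591349 239.49959925]
 [  0.           0.           1.        ]] [-0.11222597  0.          0.          0.          0.        ] [[ 0.69307041  0.72083337 -0.00725598]
 [ 0.59254138 -0.57539438 -0.56375173]
 [-0.41054611  0.38642018 -0.82591242]] [-397.37374792 -285.54431255 1357.78064374]
top [[482.68581631   0.         320.60095442]
 [  0.         482.68581631 240.06106675]
 [  0.           0.           1.        ]] [-0.1186729  0.         0.         0.         0.       ] [[ 0.01614524 -0.9997275  -0.0168602 ]
 [-0.9929978  -0.01405843 -0.11729335]
 [ 0.11702436  0.01863587 -0.99295418]] [ -33.01117338  597.04379187 1200.56149701]
{'mtx': array([[387.01458758,   0.        , 323.01013207],
       [  0.        , 387.01458758, 241.78933479],
       [  0.        ,   0.        ,   1.        ]]), 'D': array([-0.00239782,  0.        ,  0.        ,  0.        ,  0.        ]), 'hand_eye': array([[ 2.59198729e-04, -9.60041422e-01, -2.79857823e-01,
         7.63832624e+01],
       [ 9.99999444e-01,  5.34781391e-04, -9.08367325e-04,
         6.34450366e-01],
       [ 1.02173301e-03, -2.79857432e-01,  9.60041027e-01,
        -1.58245740e+02],
       [ 0.00000000e+00,  0.00000000e+00,  0.00000000e+00,
         1.00000000e+00]])} -18.8 [[ 8.91680177e-01  4.52665294e-01 -7.70229959e-04]
 [ 4.52665930e-01 -8.91679352e-01  1.22058942e-03]
 [-1.34279684e-04 -1.43703225e-03 -9.99998958e-01]] 0.1
```

View pics/scene0.png

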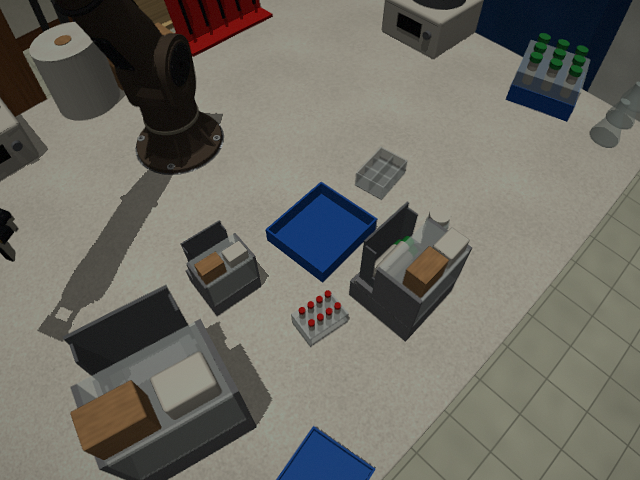

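View pics/top0.png

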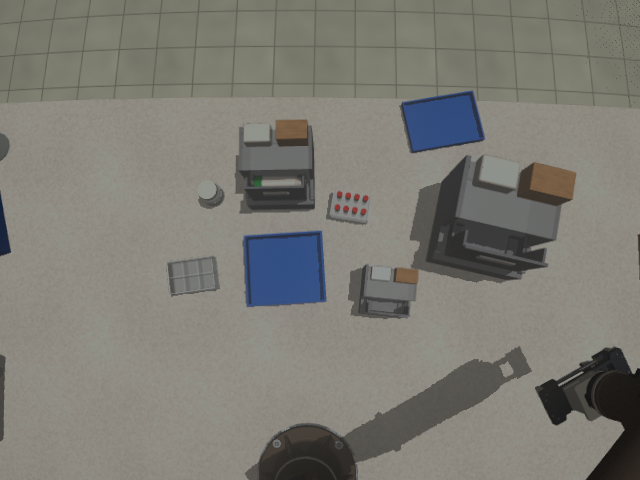

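The scene view shows the mid-sized rack at about (410,270), its tubes visible behind the lip. In the top view it is at (277,165), with the lip near (275,185), the tray at (285,268), the jar at (209,193), the vial rack at (349,207) and the tip box at (193,276).

```bash
cat > h.py <<'E'
from bench import *
import cv2,numpy as np
def cloud(n,d):
    c=calibration(n); h,w=d.shape
    u,v=np.meshgrid(np.arange(w),np.arange(h))
    p=cv2.undistortPoints(np.stack([u,v],-1).reshape(-1,1,2).astype(float),c["mtx"],c["D"]).reshape(h,w,2)
    P=np.dstack([p,np.ones((h,w))])*d[...,None]
    if n=="wrist":
        H=c["hand_eye"];R=np.array(monitor.get_orientation());t=np.array(monitor.get_tcp_pos())
        return (P@H[:3,:3].T+H[:3,3])@R.T+t
    return (P-c["t"])@c["R"]
def rect(P,m):
    q=P[m][:,:2].astype(np.float32); return cv2.minAreaRect(q),len(q)
E
python3 - <<'E'
from h import *
p=cv2.imread("pics/top0.png");d=np.load("pics/top0.npy");P=cloud("top",d)
hsv=cv2.cvtColor(p,cv2.COLOR_BGR2HSV)
def box(u0,u1,v0,v1):
    m=np.zeros(d.shape,bool);m[v0:v1,u0:u1]=1;return m&(d>0)
Z=P[...,2]
b=box(230,322,110,215)
print("hist",np.histogram(Z[b],bins=range(-10,260,10)))
print("bench z",np.median(Z[box(150,170,120,180)]))
print("lip",rect(P,b&(Z>198)&(Z<218)&(np.arange(480)[:,None]>165)),np.median(Z[b&(Z>198)&(Z<218)&(np.arange(480)[:,None]>165)]))
m=b&(Z>176)&(Z<192)&(np.arange(480)[:,None]<172);print("hood",rect(P,m),np.median(Z[m]))
m=b&(Z>60)&(Z<72)&(np.arange(480)[:,None]>185);print("plinth",rect(P,m))
blue=(hsv[...,0]>100)&(hsv[...,0]<125)&(hsv[...,1]>120)
m=box(235,335,225,315)&blue&(Z>38)&(Z<52);print("trayrim",rect(P,m))
for n,bb in dict(jar=(195,228,175,212),vial=(325,375,185,228),tip=(160,225,250,300)).items():
    m=box(*bb)&(Z>20);print(n,rect(P,m),Z[m].max())
for r in range(170,206,2): print(r,[int(Z[r,u]) for u in (248,262,277,292,306)],P[r,277,:2].round(0))
E
```

```text
hist (array([1124, 2245,   60,   54,   41,   57,   64,  667,  148,  172,  174,
        130,  158,  289,   70,   53,   75,   69,  160, 2062,  174,  188,
        224,  522,  408,  229]), array([-10,   0,  10,  20,  30,  40,  50,  60,  70,  80,  90, 100, 110,
       120, 130, 140, 150, 160, 170, 180, 190, 200, 210, 220, 230, 240,
       250]))
bench z 1.1558424597168753
lip (((699.3269653320312, 80.98963928222656), (27.953895568847656, 132.6343536376953), 6.82240629196167), 222) 209.6168577117665
hood (((793.8839111328125, 83.10831451416016), (106.71846771240234, 169.46986389160156), 1.5927386283874512), 2060) 184.1107069257371
plinth (((704.366455078125, 80.39645385742188), (47.1627082824707, 167.35281372070312), 2.633188486099243), 381)
trayrim (((524.4684448242188, 66.83714294433594), (177.8114776611328, 198.54930114746094), 4.583349704742432), 505)
jar (((714.0516967773438, 261.32037353515625), (53.874000549316406, 54.083396911621094), 5.3663434982299805), 508) 93.00660675852679
vial (((688.171142578125, -99.52657318115234), (99.76254272460938, 71.47785949707031), 81.60909271240234)
[... 164 characters left out ...]
3, 181, 177, 67, 66] [742.  77.]
172 [90, 67, 63, 66, 67] [768.  90.]
174 [91, 69, 66, 64, 65] [761.  89.]
176 [89, 65, 88, 90, 68] [751.  87.]
178 [86, 98, 103, 100, 68] [742.  85.]
180 [170, 119, 122, 118, 73] [732.  82.]
182 [175, 127, 122, 122, 74] [727.  82.]
184 [170, 123, 125, 123, 75] [722.  82.]
186 [171, 120, 211, 213, 76] [697.  72.]
188 [211, 208, 212, 209, 74] [692.  72.]
190 [197, 189, 188, 190, 80] [693.  74.]
192 [175, 174, 174, 166, 82] [691.  76.]
194 [154, 153, 160, 150, 84] [689.  77.]
196 [86, 130, 127, 122, 84] [692.  81.]
198 [83, 104, 99, 101, 80] [692.  84.]
200 [80, 78, 84, 65, 63] [691.  85.]
202 [66, 63, 67, 63, 66] [689.  87.]
204 [64, 65, 70, 71, 62] [683.  86.]
```

Run:
```python
import cv2
a=cv2.imread("pics/top0.png")[110:220,225:325];cv2.imwrite("pics/crop0.png",cv2.resize(a,None,fx=5,fy=5,interpolation=2))
```

```text
(no output)
```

View pics/crop0.png

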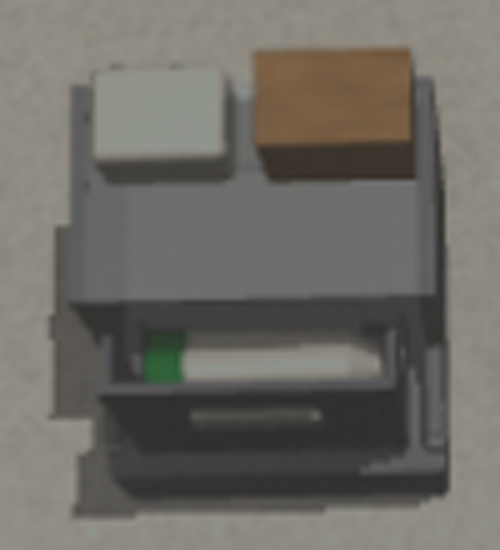

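The crop shows the rack's lip line, one tube lying along y behind the lip, and the two stock boxes. The rack pose is consistent with the given sizes: origin about (696,80), yaw about 1.6–2.6°. Next I move over it via a high, retracted path and refine from near.

```bash
cat >> h.py <<'E'
def Rt(a,yaw):
    "tool leaning: z points forward by a from straight down, tool y along rack -y"
    c,s=np.cos(a),np.sin(a);Y=np.array([[np.cos(yaw),-np.sin(yaw),0],[np.sin(yaw),np.cos(yaw),0],[0,0,1]])
    return Y@np.array([[c,0,s],[0,-1,0],[s,0,-c]])
E
python3 - <<'E'
from h import *
d=np.load("pics/top0.npy");P=cloud("top",d)
def edge(P,z0,z1,x0,x1,y0,y1,f):
    m=(P[...,2]>z0)&(P[...,2]<z1)&(P[...,0]>x0)&(P[...,0]<x1)&(P[...,1]>y0)&(P[...,1]<y1);q=P[m]
    pts=[]
    for y in np.arange(y0,y1,6):
        s=q[(q[:,1]>=y)&(q[:,1]<y+6)]
        if len(s)>2: pts.append((y+3,f(s[:,0])))
    pts=np.array(pts);k=np.polyfit(pts[:,0],pts[:,1],1);r=pts[:,1]-np.polyval(k,pts[:,0]);g=abs(r)<4
    k=np.polyfit(pts[g,0],pts[g,1],1);return "yaw",np.degrees(np.arctan(-k[0])),"x@81",np.polyval(k,81),g.sum(),len(pts)
print(edge(P,177,192,715,850,10,152,lambda x:np.percentile(x,2)))
print(edge(P,203,216,670,715,25,137,np.median))
manip.move_straight([283,-480,450],v=250)
manip.move_ptp([400,-100,480],Rt(0,0))
manip.move_ptp([590,78,370],Rt(0,.03))
print(monitor.get_qpos(),monitor.get_time_s())
p,d=grab_frame("wrist");cv2.imwrite("pics/w1.png",p[:,:,::-1]);np.save("pics/w1.npy",d)
W=cloud("wrist",d)
print("wrist",edge(W,177,192,715,850,10,152,lambda x:np.percentile(x,2)))
print(edge(W,203,216,670,715,25,137,np.median))
for lo,hi,x0,x1,nm in((203,216,670,715,"lip"),(177,192,738,790,"hood")):
    for C in(P,W):
        m=(C[...,2]>lo)&(C[...,2]<hi)&(C[...,0]>x0)&(C[...,0]<x1)&(C[...,1]>-20)&(C[...,1]<180)
        if m.sum(): q=C[m];print(nm,m.sum(),np.percentile(q[:,1],[1,99]),np.median(q[:,2]))
E
```

```text
('yaw', np.float64(1.4594754773280287), 'x@81', np.float64(742.4342911300837), np.int64(23), 24)
('yaw', np.float64(2.071024394700952), 'x@81', np.float64(693.4877866151828), np.int64(19), 19)
[ 0.16665716  0.36586575 -0.56415747  1.37348281  0.19485549  1.45671416
 -1.93208229] 3.7583
wrist ('yaw', np.float64(1.7668524576689728), 'x@81', np.float64(742.8149343986063), np.int64(17), 24)
('yaw', np.float64(1.775894221940707), 'x@81', np.float64(695.1334167340372), np.int64(19), 19)
lip 176 [ 14.02149191 144.63442115] 210.50341645587707
lip 1332 [ 13.56815364 143.84602421] 210.4919043732712
hood 1504 [ -1.33977778 164.75441374] 184.04625508030972
hood 6945 [ -2.39414186 163.49425199] 183.5305335539548
```

View pics/w1.png

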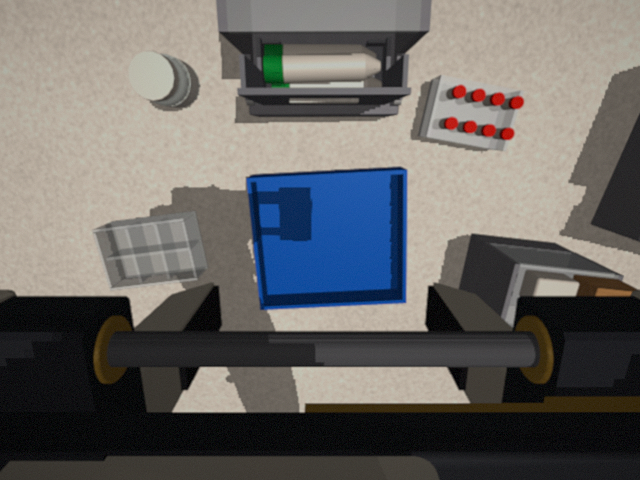

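The wrist view shows the lip at (325,92), the tube behind it at (320,63), the tray centred at (330,235), and the jar and vial rack clear on either side. Wrist lip and hood edge agree: rack origin (697.6, 79), yaw 0.031. Now I hook the lip and swing it out.

```bash
cat >> h.py <<'E'
O=np.array([697.6,79,0]);YAW=.031
def w(x,z,y=0): c,s=np.cos(YAW),np.sin(YAW);return O+[c*x-s*y,s*x+c*y,z]
def go(x,z,y=0,a=None,v=150): manip.move_straight(w(x,z,y),None if a is None else Rt(a,YAW),v=v)
def F(): return np.array(monitor.get_ft_force()).round(1)
E
python3 - <<'E'
from h import *
fingers.set_gripper(0)
manip.move_ptp(w(20,270),Rt(0,YAW))
print("above",F(),monitor.get_time_s())
go(20,188,v=120);print("in",F())
for f in np.linspace(0,1.44,10):
    go(9-113*np.sin(f),75+113*np.cos(f),v=80 if f else 60);print(round(f,2),F())
go(-108,200,v=200)
print(monitor.get_time_s())
manip.move_ptp(w(-110,370),Rt(0,YAW))
p,d=grab_frame("wrist");cv2.imwrite("pics/w2.png",p[:,:,::-1]);np.save("pics/w2.npy",d)
np.save("pics/W2.npy",cloud("wrist",d))
p,d=grab_frame("scene");cv2.imwrite("pics/s2.png",p[150:350,250:490,::-1].repeat(3,0).repeat(3,1))
E
```

```text
above [-0.3 -0.2  0.3] 5.9417
in [-0.6 -0.4  0. ]
0.0 [-0.1  0.4  0.5]
0.16 [ 0.2 -0.3 -1. ]
0.32 [-0.1  0.5 -0.2]
0.48 [ 0.5 -0.5 -0.7]
0.64 [ 0.9  0.5 -0.8]
0.8 [ 0.1  0.1 -0.1]
0.96 [ 0.7 -0.1  1.2]
1.12 [0.3 0.6 0.4]
1.28 [-0.4 -0.2  0.3]
1.44 [-0.1 -0.2  0.1]
11.1833
```

View pics/w2.png

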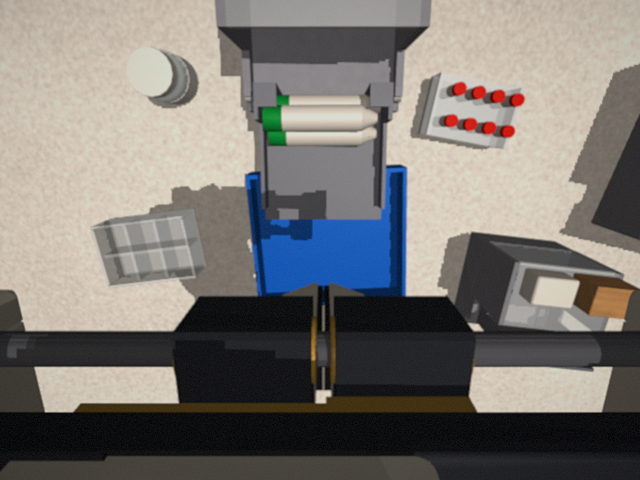

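The bin is out, with its lip at (325,216). Two tubes lie on the panel at rows 100 and 138, and the third lies on top of them at (320,118). I'll check the heights and tube positions in the rack frame.

Run:
```python
from h import *
W=np.load("pics/W2.npy");c,s=np.cos(YAW),np.sin(YAW);q=W-O
x=c*q[...,0]+s*q[...,1];y=-s*q[...,0]+c*q[...,1];z=q[...,2]
for yy in(-55,-20,0,20,55):
    o=[]
    for x0 in range(-140,30,7):
        m=(abs(y-yy)<4)&(x>=x0)&(x<x0+7)&(z>50)&(z<170)
        o.append(f"{x0}:{z[m].max():.0f}" if m.any() else f"{x0}:-")
    print(yy,*o)
```

```text
-55 -140:87 -133:88 -126:87 -119:87 -112:86 -105:85 -98:85 -91:85 -84:83 -77:83 -70:83 -63:82 -56:81 -49:97 -42:98 -35:114 -28:119 -21:120 -14:135 -7:134 0:133 7:132 14:67 21:67 28:67
-20 -140:88 -133:88 -126:87 -119:87 -112:86 -105:86 -98:84 -91:84 -84:85 -77:83 -70:82 -63:82 -56:99 -49:105 -42:117 -35:125 -28:127 -21:126 -14:122 -7:101 0:93 7:67 14:67 21:68 28:67
0 -140:88 -133:88 -126:88 -119:87 -112:87 -105:85 -98:85 -91:84 -84:84 -77:83 -70:83 -63:82 -56:100 -49:104 -42:117 -35:126 -28:126 -21:125 -14:122 -7:101 0:93 7:68 14:67 21:67 28:67
20 -140:88 -133:88 -126:88 -119:86 -112:86 -105:85 -98:85 -91:84 -84:84 -77:83 -70:83 -63:81 -56:100 -49:105 -42:117 -35:125 -28:126 -21:127 -14:122 -7:101 0:93 7:68 14:68 21:67 28:68
55 -140:88 -133:89 -126:88 -119:88 -112:86 -105:86 -98:84 -91:84 -84:84 -77:83 -70:82 -63:82 -56:99 -49:104 -42:117 -35:125 -28:126 -21:126 -14:134 -7:134 0:132 7:132 14:67 21:67 28:68
```

The bin is on its stop (lip at 87–88 mm). The top tube is centred at x −26, z 113, and the lower two are at about −13 and −43. I rake the top one first.

```bash
cat >> h.py <<'E'
A=np.radians(25)
def along(x,z,d): return x-d*np.sin(A),z+d*np.cos(A)
def snap(n,tag,crop=None):
    p,d=grab_frame(n);cv2.imwrite(f"pics/{tag}.png",p[:,:,::-1]);C=cloud(n,d) if n!="wrist" else cloud(n,d)
    np.save(f"pics/{tag}.npy",C)
    c,s=np.cos(YAW),np.sin(YAW);q=C-O
    return c*q[...,0]+s*q[...,1],-s*q[...,0]+c*q[...,1],q[...,2]
def prof(X,ys=(-40,0,40)):
    x,y,z=X
    for yy in ys:
        o=[]
        for x0 in range(-270,20,10):
            m=(abs(y-yy)<4)&(x>=x0)&(x<x0+10)&(z>-5)&(z<170)
            o.append(f"{x0}:{z[m].max():.0f}" if m.any() else f"{x0}:-")
        print(yy,*o)
E
python3 - <<'E'
from h import *
for x,z in((3,112),(22,86)): print(inverse_kinematics(w(x,z),Rt(A,YAW)))
fingers.set_gripper(.35)
x,z=along(3,112,110)
manip.move_ptp(w(x,z),Rt(A,YAW)); print(F())
go(3,112,v=120);print("in",F())
for x,z,v in((-55,112,60),(-75,102,60),(-110,104,70),(-127,107,50)): go(x,z,v=v);print(x,F())
go(-127,200,v=200);manip.move_ptp(w(-110,370),Rt(0,YAW))
print(monitor.get_time_s())
prof(snap("wrist","w3"))
E
```

```text
[-0.0035446   0.50877552 -0.31359116  1.90242223  0.66992957  0.39503628
 -2.36440666]
[-0.03432244  0.56433996 -0.26833522  1.87718812  0.69395206  0.35872782
 -2.38301876]
[0.9 0.5 0.6]
in [ 0.7  0.4 -0.2]
-55 [0.6 0.3 0.2]
-75 [ 0.9 -0.4 -1.5]
-110 [-0.   0.8 -0.2]
-127 [ 0.   0.3 -0.2]
18.9667
-40 -270:47 -260:47 -250:27 -240:32 -230:32 -220:27 -210:7 -200:7 -190:8 -180:8 -170:7 -160:7 -150:- -140:89 -130:89 -120:88 -110:87 -100:86 -90:86 -80:84 -70:83 -60:82 -50:105 -40:107 -30:103 -20:104 -10:104 0:95 10:68
0 -270:47 -260:46 -250:27 -240:33 -230:33 -220:24 -210:8 -200:7 -190:7 -180:7 -170:7 -160:7 -150:- -140:89 -130:89 -120:88 -110:87 -100:86 -90:85 -80:84 -70:83 -60:95 -50:107 -40:106 -30:103 -20:104 -10:103 0:96 10:68
40 -270:47 -260:7 -250:26 -240:32 -230:32 -220:27 -210:8 -200:7 -190:7 -180:7 -170:8 -160:8 -150:- -140:88 -130:89 -120:88 -110:87 -100:86 -90:85 -80:84 -70:84 -60:96 -50:105 -40:106 -30:104 -20:104 -10:104 0:93 10:68
```

View pics/w3.png

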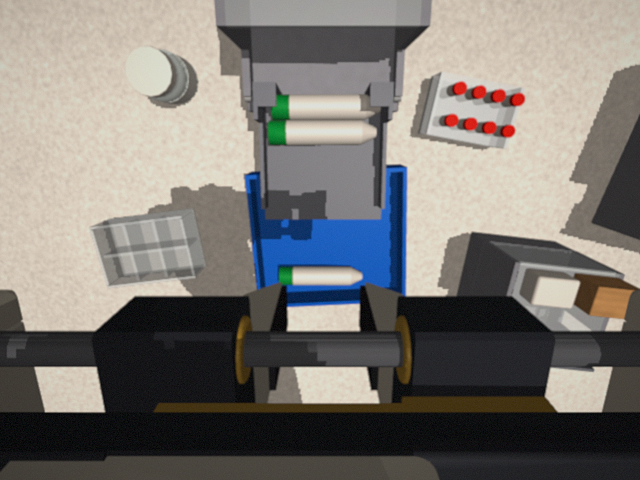

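One tube is in the tray at (320,276), and two still lie side by side on the panel at rows 106 and 132. I rake both from behind.

Run:
```python
from h import *
x,z=along(24,86,120)
manip.move_ptp(w(x,z),Rt(A,YAW))
go(24,86,v=120);print("in",F())
for x,z,v in((0,86,60),(-60,91,70),(-105,95,60),(-130,98,40)): go(x,z,v=v);print(x,F())
go(-130,200,v=200);manip.move_ptp(w(-110,370),Rt(0,YAW))
print(monitor.get_time_s())
prof(snap("wrist","w4"))
```

```text
in [0.3 0.5 1.1]
0 [ 0.4  0.4 -0. ]
-60 [ 0.5  0.1 -0.3]
-105 [-0.1 -0.7  0.6]
-130 [-1.   0.5 -0.1]
25.8667
-40 -270:46 -260:47 -250:33 -240:33 -230:30 -220:33 -210:31 -200:32 -190:33 -180:30 -170:7 -160:8 -150:- -140:89 -130:89 -120:87 -110:87 -100:86 -90:85 -80:84 -70:84 -60:82 -50:82 -40:81 -30:80 -20:78 -10:77 0:68 10:69
0 -270:47 -260:48 -250:32 -240:32 -230:31 -220:32 -210:32 -200:33 -190:33 -180:30 -170:8 -160:7 -150:- -140:89 -130:89 -120:88 -110:87 -100:87 -90:85 -80:84 -70:84 -60:83 -50:81 -40:80 -30:79 -20:78 -10:78 0:68 10:69
40 -270:47 -260:6 -250:32 -240:33 -230:29 -220:33 -210:32 -200:32 -190:33 -180:31 -170:7 -160:7 -150:- -140:89 -130:89 -120:87 -110:87 -100:86 -90:85 -80:84 -70:84 -60:82 -50:82 -40:81 -30:79 -20:78 -10:78 0:68 10:68
```

View pics/w4.png

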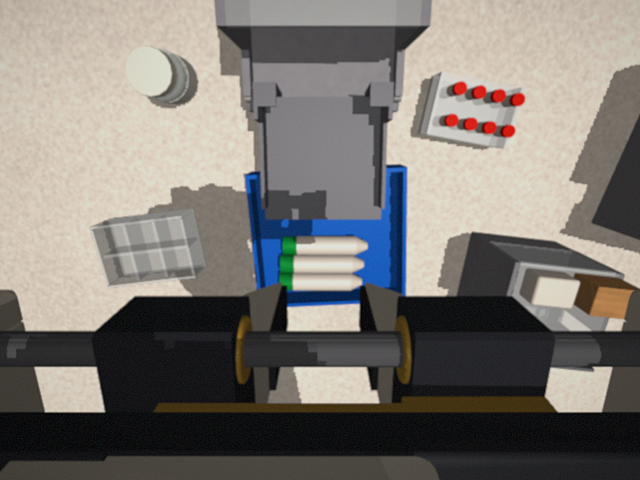

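All three tubes lie flat in the tray (rows 245, 265 and 282) and the bin is empty. Now I lift the lip from below with a 45° lean and push the bin home.

Run:
```python
from h import *
fingers.set_gripper(0)
B=np.radians(45);k=12;r=9.5/np.sqrt(2)
def tcp(f):
    if f>B: C=np.array([-135*np.sin(f)-5*np.cos(f)+k*np.sin(B),75+135*np.cos(f)-5*np.sin(f)-k*np.cos(B)])
    else: C=np.array([-(135-k)*np.sin(f)-5*np.cos(f),75+(135-k)*np.cos(f)-5*np.sin(f)])
    return C-r
manip.move_ptp(w(-195,130),Rt(B,YAW))
go(-190,62,v=150);go(-136,62,v=80);print("under",F())
for f in np.linspace(1.45,0.03,12):
    go(*tcp(f),v=90);print(round(f,2),F())
x,z=tcp(0)
for dx in(0,2,4,6):
    go(x+dx,z,v=20);print(dx,f:=F(),np.array(monitor.get_tcp_pos()).round(1),w(x+dx,z).round(1))
    if abs(f[0])>12: break
go(x-40,z+20,v=150)
manip.move_ptp(w(-110,370),Rt(0,YAW))
print(monitor.get_time_s())
X=snap("wrist","w5");x,y,z=X
m=(z>203)&(z<216)&(abs(x)<40)&(abs(y)<60);print("lip x",np.median(x[m]),np.median(z[m]))
prof(X)
```

```text
Traceback (most recent call last):
bench.PlanningError: the arm cannot take that pose within its joint ranges
```

Run:
```python
from h import *
for half in(0,1):
  for a in(20,25,30,35,40):
    R=Rt(np.radians(a),YAW)
    if half: R=R@np.diag([-1,-1,1])
    print(half,a,[(q[5].round(2),q[6].round(2)) if (q:=inverse_kinematics(w(x,z),R)) is not None else None for x,z in((-195,130),(-190,62),(-136,62),(-90,150),(-12,191))])
  # sideways orientation: tool x along rack y
for a in(20,30,40,50):
  for sg in(1,-1):
    R=Rt(np.radians(a),YAW)@np.array([[0,-sg,0],[sg,0,0],[0,0,1]])
    print("side",sg,a,[(q[5].round(2),q[6].round(2)) if (q:=inverse_kinematics(w(x,z),R)) is not None else None for x,z in((-195,130),(-190,62),(-136,62),(-90,150),(-12,191))])
```

```text
0 20 [(np.float64(0.41), np.float64(-2.44)), (np.float64(0.19), np.float64(-2.7)), (np.float64(0.27), np.float64(-2.58)), (np.float64(0.53), np.float64(-2.28)), (np.float64(0.69), np.float64(-2.15))]
0 25 [(np.float64(0.28), np.float64(-2.68)), (np.float64(0.16), np.float64(0.16)), None, (np.float64(0.4), np.float64(-2.42)), (np.float64(0.56), np.float64(-2.24))]
0 30 [None, (np.float64(0.23), np.float64(1.28)), (np.float64(0.16), np.float64(1.07)), (np.float64(0.26), np.float64(-2.65)), (np.float64(0.42), np.float64(-2.38))]
0 35 [(np.float64(0.16), np.float64(1.14)), (np.float64(0.42), np.float64(1.53)), (np.float64(0.33), np.float64(1.26)), None, (np.float64(0.27), np.float64(-2.59))]
0 40 [(np.float64(0.42), np.float64(2.01)), None, (np.float64(0.54), np.float64(1.08)), (np.float64(0.18), np.float64(1.19)), None]
1 20 [(np.float64(0.59), np.float64(0.39)), (np.float64(0.65), np.float64(0.04)), (np.float64(0.71), np.float64(0.15)), (np.float64(0.83), np.float64(0.47)), (np.float64(0.97), np.float64(0.62))]
1 25 [(np.float64(0.53), np.float64(0.16)), (np.float64(0.19), np.float64(-
[... 1391 characters left out ...]
p.float64(0.28), np.float64(-2.28)), (np.float64(0.38), np.float64(-1.28)), (np.float64(0.53), np.float64(-1.01))]
side 1 40 [(np.float64(0.42), np.float64(0.43)), None, (np.float64(0.61), np.float64(0.38)), (np.float64(0.21), np.float64(0.39)), (np.float64(0.15), np.float64(1.49))]
side -1 40 [(np.float64(0.49), np.float64(-2.52)), (np.float64(0.9), np.float64(-2.47)), (np.float64(0.67), np.float64(-2.59)), (np.float64(0.32), np.float64(-2.28)), (np.float64(0.32), np.float64(-1.64))]
side 1 50 [None, None, None, (np.float64(0.63), np.float64(0.39)), (np.float64(0.38), np.float64(0.36))]
side -1 50 [None, None, None, (np.float64(0.7), np.float64(-2.59)), (np.float64(0.5), np.float64(-2.38))]
```

The 45° lean is out of reach. With a half turn of the tool, 35° is reachable over the whole path.

Run:
```python
from h import *
B=np.radians(35);k=14;off=9.5*np.array([np.cos(B),np.sin(B)])
def tcp(f):
    if f>B: C=np.array([-135*np.sin(f)-5*np.cos(f)+k*np.sin(B),75+135*np.cos(f)-5*np.sin(f)-k*np.cos(B)])
    else: C=np.array([-(135-k)*np.sin(f)-5*np.cos(f),75+(135-k)*np.cos(f)-5*np.sin(f)])
    return C-off
R=Rt(B,YAW)@np.diag([-1,-1,1])
x0,z0=tcp(1.48);print(x0,z0)
manip.move_ptp(w(-185,230),R);print(monitor.get_qpos())
go(-185,z0-4,v=150);go(x0-4,z0-4,v=80);print("under",F(),monitor.get_qpos())
for f in np.linspace(1.45,0.03,12):
    go(*tcp(f),v=90);print(round(f,2),F())
x,z=tcp(0)
for dx in(0,2,4,6):
    go(x+dx,z,v=20);print(dx,f:=F(),np.array(monitor.get_tcp_pos()).round(1),w(x+dx,z).round(1))
    if abs(f[0])>12: break
go(x-50,z+20,v=150)
print(monitor.get_time_s())
X=snap("wrist","w5")
```

```text
-134.64914644673377 65.34416031461278
[-1.13580835 -0.07826686  0.73021169  2.38699594  0.85857377  0.34135423
  0.45745908]Traceback (most recent call last):
  File "<stdin>", line 10, in <module>
  File "h.py", line 20, in go
    def go(x,z,y=0,a=None,v=150): manip.move_straight(w(x,z,y),None if a is None else Rt(a,YAW),v=v)
                                  ~~~~~~~~~~~~~~~~~~~^^^^^^^^^^^^^^^^^^^^^^^^^^^^^^^^^^^^^^^^^^^^^^^
bench.PlanningError: the arm cannot follow that straight line within its joint ranges
```

Run:
```python
from h import *
q0=np.array(monitor.get_qpos());print(monitor.get_time_s())
for nm,M in(("half",np.diag([-1,-1,1])),("side-",np.array([[0,1,0],[-1,0,0],[0,0,1]])),("norm",np.eye(3))):
  for a in(25,30,35):
    for p in((-175,120),(-165,61),(-139,61),(-120,130),(-15,190)):
        q=inverse_kinematics(w(*p),Rt(np.radians(a),YAW)@M)
        print(nm,a,p,None if q is None else np.round(q,2))
```

```text
28.6667
half 25 (-175, 120) [-0.62  0.25  0.34  2.34  0.21  0.15  1.1 ]
half 25 (-165, 61) [-0.19  0.39 -0.16  2.34  1.6   0.18 -0.28]
half 25 (-139, 61) [-0.18  0.42 -0.16  2.28  1.43  0.18 -0.1 ]
half 25 (-120, 130) [-0.66  0.31  0.46  2.22 -0.2   0.22  1.54]
half 25 (-15, 190) [-0.47  0.36  0.31  1.91 -0.07  0.45  1.45]
half 30 (-175, 120) [-0.37  0.24  0.02  2.4   1.52  0.15 -0.23]
half 30 (-165, 61) [-0.07  0.41 -0.33  2.4   2.08  0.33 -0.77]
half 30 (-139, 61) [-0.06  0.44 -0.33  2.34  2.    0.31 -0.67]
half 30 (-120, 130) [-0.34  0.29  0.04  2.27  1.02  0.15  0.31]
half 30 (-15, 190) [-0.49  0.34  0.3   1.99 -0.01  0.31  1.38]
half 35 (-175, 120) [-0.09  0.27 -0.34  2.45  2.03  0.32 -0.75]
half 35 (-165, 61) [ 0.04  0.47 -0.51  2.46  2.24  0.53 -0.94]
half 35 (-139, 61) [ 0.07  0.49 -0.51  2.4   2.2   0.5  -0.87]
half 35 (-120, 130) [-0.2   0.3  -0.16  2.33  1.9   0.23 -0.57]
half 35 (-15, 190) [-0.6   0.33  0.43  2.08 -0.12  0.16  1.47]
side- 25 (-175, 120) [-0.67  0.25  0.41  2.34  0.07  0.15 -0.33]
side- 25 (-165, 61) [-0.33  0.38  0.01  2.35  1.68  0.12 -1.94]
side- 25 (-1
[... 958 characters left out ...]
-0.9   0.36  0.78  2.23 -0.73  0.27 -1.07]
norm 25 (-15, 190) [-0.92  0.49  0.97  1.94 -0.74  0.56 -1.07]
norm 30 (-175, 120) None
norm 30 (-165, 61) [-0.36  0.39  0.02  2.42  2.45  0.23  1.98]
norm 30 (-139, 61) [-0.34  0.42  0.02  2.37  2.38  0.2   2.06]
norm 30 (-120, 130) [-0.9   0.35  0.75  2.31 -1.18  0.14 -0.64]
norm 30 (-15, 190) [-0.83  0.41  0.78  2.02 -0.64  0.36 -1.16]
norm 35 (-175, 120) [-0.55  0.25  0.2   2.48  2.42  0.22  1.99]
norm 35 (-165, 61) [-0.1   0.44 -0.34  2.47  2.36  0.47  2.07]
norm 35 (-139, 61) [-0.22  0.44 -0.16  2.43  2.47  0.4   1.97]
norm 35 (-120, 130) [-0.31  0.29 -0.02  2.34  1.99  0.19  2.47]
norm 35 (-15, 190) [-0.73  0.35  0.59  2.09 -0.52  0.17 -1.27]
```

Run:
```python
from h import *
manip.move_j([0.167,.366,-.564,1.373,.195,1.457,-.36])
M=np.diag([-1,-1,1])
for a in(30,35):
    for p in((-175,120),(-165,61),(-139,61),(-120,130),(-15,190)):
        q=inverse_kinematics(w(*p),Rt(np.radians(a),YAW)@M);print(a,p,None if q is None else np.round(q,2))
manip.move_ptp(w(-175,120),Rt(np.radians(30),YAW)@M)
print(np.round(monitor.get_qpos(),2),monitor.get_tcp_pos(),F(),monitor.get_time_s())
for a in(30,):
    for p in((-175,120),(-175,61),(-139,61),(-120,130),(-90,160),(-15,190)):
        q=inverse_kinematics(w(*p),Rt(np.radians(a),YAW)@M);print(a,p,None if q is None else np.round(q,2))
```

```text
30 (-175, 120) [-0.03  0.26 -0.37  2.37  1.49  0.26 -0.19]
30 (-165, 61) [-0.08  0.41 -0.32  2.4   2.09  0.33 -0.78]
30 (-139, 61) [-0.13  0.43 -0.24  2.35  2.07  0.28 -0.75]
30 (-120, 130) [ 0.06  0.32 -0.45  2.24  1.26  0.3   0.1 ]
30 (-15, 190) [ 0.27  0.42 -0.68  1.93  0.9   0.51  0.58]
35 (-175, 120) [-0.11  0.27 -0.32  2.45  2.03  0.32 -0.76]
35 (-165, 61) [ 0.05  0.47 -0.52  2.46  2.24  0.53 -0.94]
35 (-139, 61) [ 0.01  0.47 -0.44  2.41  2.25  0.48 -0.92]
35 (-120, 130) [-0.1   0.3  -0.27  2.32  1.84  0.26 -0.51]
35 (-15, 190) [ 0.18  0.38 -0.56  2.02  1.11  0.39  0.34]
[-0.03  0.26 -0.37  2.37  1.49  0.26 -0.19] [524.4648461   73.91605736 121.26816489] [ 0.6 -0.8  0.5] 31.4667
30 (-175, 120) [-0.03  0.26 -0.37  2.37  1.49  0.26 -0.19]
30 (-175, 61) [-0.1   0.4  -0.31  2.43  2.12  0.33 -0.83]
30 (-139, 61) [-0.09  0.43 -0.29  2.35  2.03  0.3  -0.7 ]
30 (-120, 130) [-0.03  0.31 -0.34  2.25  1.23  0.26  0.13]
30 (-90, 160) [-0.07  0.29 -0.26  2.15  0.84  0.29  0.54]
30 (-15, 190) [ 0.06  0.37 -0.39  1.95  0.69  0.42  0.75]
```

The configuration is now continuous over the path at a 30° lean, so I go ahead with the lift.

```bash
cat > close.py <<'E'
from h import *
B=np.radians(30);k=14;off=9.5*np.array([np.cos(B),np.sin(B)]);R=Rt(B,YAW)@np.diag([-1,-1,1])
def tcp(f):
    if f>B: C=np.array([-135*np.sin(f)-5*np.cos(f)+k*np.sin(B),75+135*np.cos(f)-5*np.sin(f)-k*np.cos(B)])
    else: C=np.array([-(135-k)*np.sin(f)-5*np.cos(f),75+(135-k)*np.cos(f)-5*np.sin(f)])
    return C-off
def step(x,z,v):
    try: go(x,z,v=v)
    except manip.PlanningError:
        q=inverse_kinematics(w(x,z),R);dq=np.abs(np.array(q)-monitor.get_qpos()).max();print("ptp",dq)
        if dq>.8: raise
        manip.move_ptp(w(x,z),R)
E
python3 - <<'E'
from close import *
x0,z0=tcp(1.48);print(x0,z0)
step(-178,90,120);step(-178,z0-4,120);step(x0-4,z0-4,80);print("under",F(),monitor.get_tcp_pos())
for f in np.linspace(1.45,0.03,12):
    step(*tcp(f),90);print(round(f,2),F())
x,z=tcp(0)
for dx in(0,2,4,6):
    step(x+dx,z,20);print(dx,f:=F(),np.array(monitor.get_tcp_pos()).round(1),w(x+dx,z).round(1))
    if abs(f[0])>12: break
step(x-60,z+20,150)
print(monitor.get_time_s())
x,y,z=snap("top","t5")
m=(z>200)&(z<216)&(x>-40)&(x<40)&(abs(y)<60);print("lip",m.sum(),np.median(x[m]),np.median(z[m]))
E
```

```text
-136.12451347085513 65.38690942701146
under [-0.5 -0.5  0.1] [557.23458449  74.71828715  61.53614374]
1.45 [-6.3 -1.2 -0.3]
1.32 [-5.7 -0.9  0.6]
1.19 [-1.7 -0.5  0. ]
1.06 [-1.   1.5 -0. ]
0.93 [-0.1 -0.2 -1.3]
0.8 [-0.3  0.7 -0.9]
0.68 [ 0.   0.  -0.3]
0.55 [-0.4 -0.  -0.3]
0.42 [-0.7 -0.4 -0.1]
0.29 [0.6 0.6 1.1]
0.16 [0.  0.9 0.2]
0.03 [-0.3 -0.4  0.3]
0 [-4.9 -0.8  1.7] [683.2  78.6 190.6] [684.4  78.6 191.2]
2 [-16.4  -0.7   8.5] [683.9  78.6 190.3] [686.4  78.7 191.2]
38.0417
lip 179 -4.705702816960439 210.04097108464592
```

The bin met its home stop (16 N, lip back where it started). I retreat and check the whole scene.

Run:
```python
from h import *
manip.move_ptp(w(-150,370),Rt(0,YAW)@np.diag([-1,-1,1]))
manip.hold(.5)
p,d=grab_frame("scene");cv2.imwrite("pics/s6.png",p[:,:,::-1])
x,y,z=snap("top","t6");P=np.load("pics/t6.npy");P0=cloud("top",np.load("pics/top0.npy"))
m=(z>200)&(z<216)&(x>-40)&(x<40)&(abs(y)<60);print("lip",np.median(x[m]))
for n,b in dict(jar=(195,228,175,212),vial=(325,375,185,228),tip=(160,225,250,300)).items():
    for C in(P0,P):
        k=np.zeros(z.shape,bool);k[b[2]:b[3],b[0]:b[1]]=1;k&=C[...,2]>20;print(n,np.round(rect(C,k)[0][0],1),end=" ")
print(monitor.get_time_s())
```

```text
lip -4.334762221085777
jar [583.4 126.9] jar [508.2  32.9] vial [586.9 -84.6] vial [587.1 -84.6] tip [503.5 162.3] tip [494.5 162.6] 39.6333
```

View pics/s6.png

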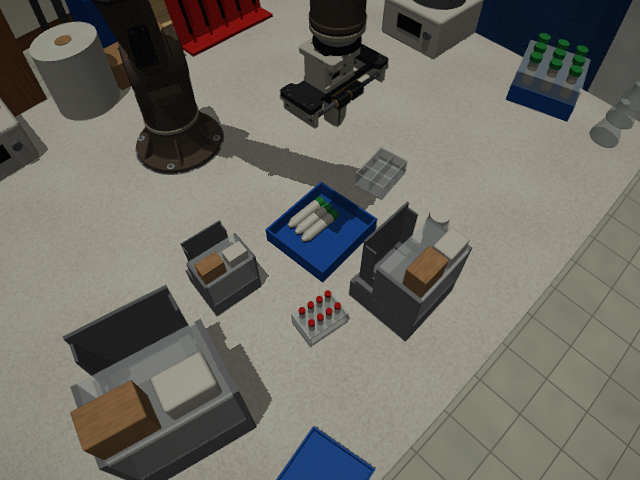

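The scene view shows the three tubes in the tray at (315,217) and the bin home at (390,235). The tip box (382,173), vial rack (320,317) and jar (437,220) are where they started. (My printed bystander centroids for the jar and tip box include pixels with no depth reading, so I disregard them.)

```bash
python3 -c "
from bench import *
print(order.hand_in())"
```

```text
the job is handed in; nothing more can be done
None
```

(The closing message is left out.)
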